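Set sprung tweezers to the tip gauge and hold

TASK

Slide the blue cover of the grey case fully home over the compartment with the cover glasses, which bares the white gauge plate with its two green lines. Then pick up the big sprung tweezers and squeeze them until the tips are as far apart as the lines; finish while holding them still in the gripper, one orange tip above each line and one to three centimetres over the plate, touching neither plate nor case. Leave the bottles and the timer where they stand.

Things in the scene. Friction and masses are not known exactly. Their poses are not given: they have to be found in the camera images.
- case: grey case, 100 x 244 mm, fixed; origin: centre of its underside; x across it (away from the robot), y along it and the slide. +y half: open compartment with cover glasses; -y half: white gauge plate, top at z = 30 mm, with two green lines along x, 70 mm long, 3 mm wide, at y = -50 and -70 mm. Side walls (outer faces x = +-50 mm, 5 mm thick) reach z = 36 mm, 6 mm above the plate
- case_cover (a joint): slide of the flat blue cover (89 x 114 x 4 mm, 35 mm above the worktop at its top), in m: 0 = home against the end stop at +y, over the compartment; grows as the cover moves towards -y over the gauge plate, to 0.114. It starts over the plate, hiding the lines. Stays where it is left; about 1 to 2 N moves it.
- cover_rib (a point): middle of the thumb rib's top, on the middle of the cover, 55 mm above the worktop: the upright rib is 40 mm long along the case's x, 12 mm thick along y, and stands 20 mm above the cover
- line_left (a point): middle of the green line at the case's y = -50 mm, on the gauge plate's top; axes as the case's
- line_right (a point): middle of the green line at the case's y = -70 mm, on the gauge plate's top; axes as the case's
- tweezers: sprung tweezers, 0.08 kg, lying flat and loose: blue heel, two steel arms with blue grip panels, orange tips. Origin: under the middle between the panels, on the underside; x towards the tips, z up. Heel ends at x = -121 mm, tips at +100 mm. Panels: x = -32 to +32 mm, 18 mm high, 38 mm over their backs at rest, 24 mm and parallel with the tips 20 mm apart. Both arms yield alike
- tweezers_grip (a point): point midway between the grip panels, 9 mm above the tweezers' underside
- tip_a (a point): end of the orange tip on the tweezers' +y side: middle of the tip, which is 4 mm wide and 6 mm high; x about +98 mm, 9 mm above the tweezers' underside. The two tips are 48 mm apart, middle to middle, at rest; the gauge wants 20 mm
- tip_b (a point): the same on the tweezers' -y side
- arma (a joint): squeeze of the arm on the +y side, rad, hinged at the heel 100 mm behind the panels' middle: 0 at rest, 0.07 when the tips are 20 mm apart, stop at 0.11 (tips 8 mm apart). Sprung open: 1.4 N at the panels' middle starts it, 6.3 N holds 0.07 and 9 N reaches the stop
- armb (a joint): the same of the arm on the -y side
- bottle: white bottle, 39 mm across, 150 mm tall, standing behind the case; origin: centre of its underside; leave it alone
- dropper: dropper bottle, 25 mm across, 73 mm tall, standing on the right behind the case; origin: centre of its underside; leave it alone
- timer: white bench timer, 64 x 64 x 19 mm, lying to the right of the tweezers; origin: centre of its underside; leave it alone

How it is judged:
By the outcome, as a careful person would: the job done as asked, in the order asked, and still so for the second after the job is handed in, while the arm keeps its last pose, push and grip.
It also fails if it takes over 58 s, if anything falls off the work surface, if the arm or the gripper's body presses on something with over 40 N, if the wrist force passes 120 N, or if a joint passes its speed limit or range.

ROBOT

A 6-joint arm with a two-finger parallel gripper is mounted at the origin on a cart in front of the work surface, level with it; the furniture and walls round the work are solid. World frame = base frame: x ahead of the robot, y to its left, z up, the work surface at z = 0. Lengths are in m, angles in degrees, forces in N, time in s.
With the tool pointing down it reaches from about 0.3 to 0.75 m from the base axis. Payload 8.5 kg.
Tool frame: the origin (TCP) lies between the finger pads; the fingertips stand 19 mm ahead of it and the grasp point (between the pads) is the TCP; z points along the fingers, y is the line along which they close (so a half turn about z gives the same grasp; the last joint's range is limited). The gripper opens to 85 mm and grips with 20 to 120 N. Pads are 22 mm wide; open, the fingers measure 114 mm over their backs; the gripper's body (76 mm by 85 mm) begins 54 mm behind the grasp point. The pads swing forward as they close: fully open they stand 13 mm farther back than shut.
Start: joints at [-82.638, 21.807, 74.336, -0, 83.858, -12.336], TCP at [0.185, -0.518, 0.25] pointing down, gripper open.
Joint ranges: [-178.18, 178.18], [-50.72, 133.34], [12.68, 142.11], [-81.47, 261.47], [9.98, 163.14], [-165.26, 165.26]. Speed limits (degrees/s): [136.94, 136.94, 180, 180, 180, 180].

INTERFACE

Orientations are given as a 3x3 rotation matrix whose columns are the frame's x, y, z axes.
In Python, from rig import env, optics gives the robot as it stands.
- The arm moves only by the tool arm_command, never from a script. Its argument "commands" is one flat list of numbers, 7 for each row, row after row: the closure, from -1 (fully open) to 1 (shut), so that 0 is half open, then the shift along the tool's x, y, z as a fraction of full scale, then the turn, a rotation vector about the tool's x, y, z as a fraction of full scale. A call has 1 to 12 rows; each row is the pose to reach, as a shift and turn from the pose commanded when the call began, along the tool's axes at that moment; what a row does not reach only later rows make up. Full scale, the value 1, is 500 mm for a shift and 120 degrees for a turn. A row lasts 1/12 s, in which the tool goes at most 41.7 mm and 7.16 degrees, less where a joint would pass 70% of its speed; a pose out of reach is approached as far as the arm can. A call with a number of a shift or a turn outside -1 to 1 is refused whole. A call with a gripper value outside its range is refused whole. The fingers move at their own pace and stop on an object; "newtons" is the grip in N (left out, the last holds). Time passes only in rows, so rows that repeat a pose let the fingers close. It gives the time, the measured TCP pose, the force, the opening and the grip force at its end, in the units of the state.
- env.observe(): the state, without advancing time (a new reading comes with each control period).
- optics.get_image(name): name is "scene" or "top" or "wrist"; returns a dict with "image" (420x560x3 uint8, red, green, blue), "intrinsics" (3x3 intrinsics, pixels), "k1" (the pictures are not rectified: a ray, as slopes to the right and down, at radius r is drawn at 1 + k1 r^2 times it, then the intrinsics apply), "origin" and "orientation" of the camera in the world; the wrist camera has in their place "tool_from_camera" (4x4, takes a point from camera to tool coordinates, whose origin is the TCP and whose axes are the flange's). Camera axes: x right, y down, z forward; pixel columns grow to the right and rows downward; lengths in m; the calibration is good to about 2 mm. A picture is of the moment at which its call begins: read the wrist's pose just before it. There is no depth.
- env.close_job(): hands the job in; it is judged then, once.
The state is a dict: "time_s": time; "q": joint angles; "qvel": joint speeds; "joint_efforts": joint torques, N m; "position": TCP position; "tool_rot": TCP orientation; "ft_force": force on the tool from outside, world axes, zero at the start; "wrist_torque": the same for the moment, N m; "grip_width": finger opening in m; "gripper_force": force on a finger pad.
Only numpy, scipy, OpenCV 4.12 (cv2) and the standard library are available. Lean on these libraries where they do the work, as an engineer would, in place of code of your own. Each camera call takes 0.05 s, during which the arm holds its last target. There are 200 camera calls.

## Working session

There is one attempt and no reset: what is moved stays moved. The work goes in short steps, Python scripts to look and compute and a tool call to move; the robot and the scene stay as the last step left them, time stands still between calls to the robot, and variables do not carry over. Pictures are saved under pics/ and viewed, at most 10 in all, crops included, and the job is handed in when it is done.

Besides the shell and the picture viewer there is one more tool, called after "Call:" as name(argument=value, ...) on one line, values as JSON. arm_command: Moves the arm, as the interface text tells. Shift numbers are shares of 500 mm and turn numbers shares of 120 degrees, none past 1 either way. Its arguments: {"type":"object","properties":{"commands":{"type":"array","items":{"type":"number"}},"newtons":{"type":"number"}},"required":["commands"]}

```bash
mkdir -p pics; ls
cat > h.py <<'E'
import numpy as np, cv2
from rig import env, optics
def grab(n,f=None):
    s=env.observe(); d=optics.get_image(n)
    if 'tool_from_camera' in d:
        T=np.array(d['tool_from_camera']); R=np.array(s['tool_rot']); 
        d['origin']=R@T[:3,3]+np.array(s['position']); d['orientation']=R@T[:3,:3]
    if f: cv2.imwrite('pics/'+f,np.array(d['image'])[:,:,::-1])
    return d
def ray(d,u,v):
    K=np.array(d['intrinsics']);k=d['k1']
    return cv2.undistortPoints(np.array([[[u,v]]],float),K,np.array([k,0,0,0.]))[0,0]
def at(d,u,v,z):
    x,y=ray(d,u,v); r=np.array(d['orientation'])@[x,y,1]; o=np.array(d['origin'])
    return o+r*(z-o[2])/r[2]
def proj(d,P):
    p=np.array(d['orientation']).T@(np.array(P).reshape(-1,3)-np.array(d['origin'])).T
    x,y=p[0]/p[2],p[1]/p[2]; f=1+d['k1']*(x*x+y*y); K=np.array(d['intrinsics'])
    return np.c_[K[0,0]*x*f+K[0,2],K[1,1]*y*f+K[1,2]]
E
python3 - <<'E'
from h import *
d=grab('top','top.png'); print(d['origin'],d['orientation'],d['intrinsics'],d['k1'])
d=grab('scene','scene.png')
s=env.observe(); print(s)
E
```

```text
pics
[ 0.4240136  -0.24856542  0.94938349] [[ 0.02579525 -0.97991812  0.19772477]
 [-0.99965743 -0.02440889  0.00944598]
 [-0.00443004 -0.19790069 -0.98021206]] [[410.84060371   0.         275.88527633]
 [  0.         410.84060371 205.21936041]
 [  0.           0.           1.        ]] -0.08400475120122745
{'time_s': 0.1, 'q': array([-8.26366504e+01,  2.18371472e+01,  7.43783704e+01,  7.02971578e-04,
        8.38577961e+01, -1.23353236e+01]), 'qvel': array([ 0.08845743, -0.07721519, -0.09260727,  0.01325497,  0.05439313,
        0.01471599]), 'joint_efforts': array([ 3.17054350e-03, -4.49220371e+01, -2.31657261e+01, -1.64987205e-04,
        3.64528489e-03, -1.38667130e-05]), 'position': array([ 0.18536494, -0.51757767,  0.24978535]), 'tool_rot': array([[ 9.41478818e-01,  3.37072118e-01, -1.51892577e-04],
       [ 3.37072031e-01, -9.41478004e-01,  1.27057700e-03],
       [ 2.85272559e-04, -1.24742007e-03, -9.99999181e-01]]), 'ft_force': array([-0.57290541, -0.22583435, -0.34594214]), 'wrist_torque': array([ 0.04518436,  0.04754962, -0.03678965]), 'gripper_force': 0.0, 'grip_width': 0.08511422532746186}
```

View pics/top.png

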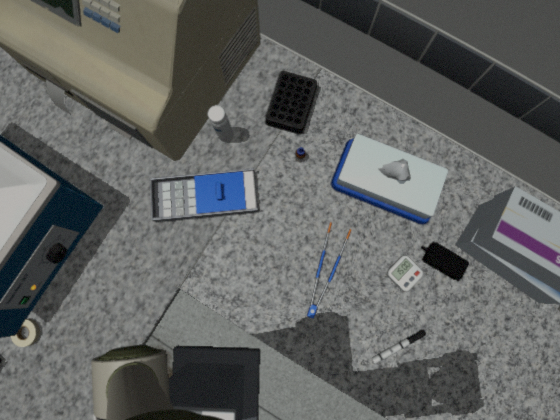

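View pics/scene.png

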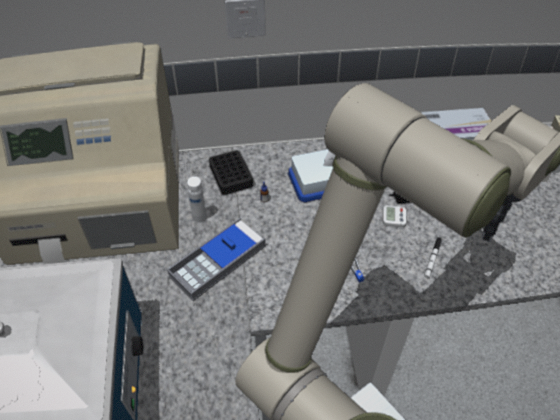

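The top view shows the case at (152–258, 170–220) with rib at (221,191), and the tweezers with heel at (312,311) and tips at (330,227) and (349,233). I'll enlarge this for exact pixels.

Run:
```python
from h import *
im=cv2.imread('pics/top.png')
c=cv2.resize(im[160:325,145:365],None,fx=3.6,fy=3.6,interpolation=cv2.INTER_CUBIC); cv2.imwrite('pics/crop.png',c)
```

```text
(no output)
```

View pics/crop.png

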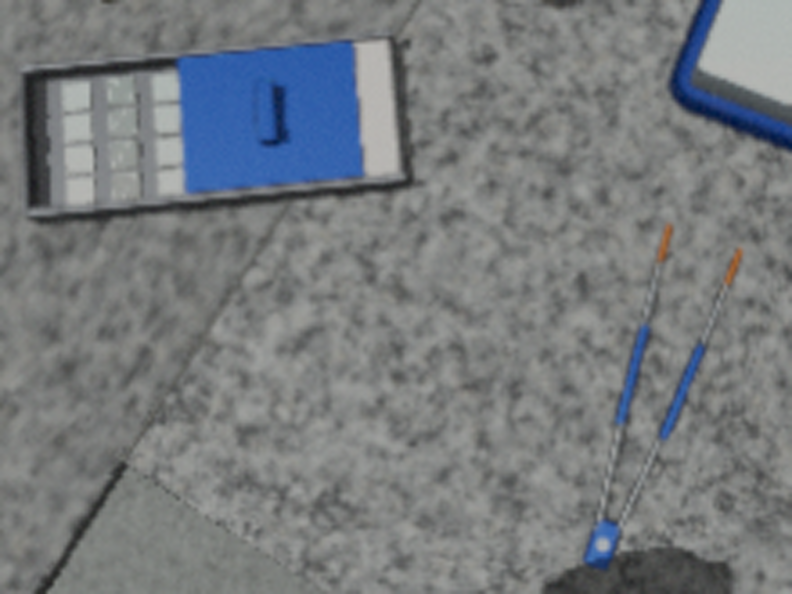

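```bash
cat > loc.py <<'E'
from h import *
d=grab('top')
f=lambda x,y,z: at(d,145+x/3.6-.36,160+y/3.6-.36,z)
C=[f(*p,.036) for p in [(25,70),(30,215),(410,182),(401,37)]]
L=lambda a:np.round(a,4)
print('case',L(C),L(np.mean(C,0)))
V=[f(*p,.035) for p in [(180,57),(187,192),(362,178),(356,42)]]
print('cover',L(V),L(np.mean(V,0)))
yv=(C[0]+C[1]-C[2]-C[3]);print('len',np.linalg.norm(yv)/2,'yaw(y axis)',np.degrees(np.arctan2(yv[1],yv[0]))-90)
yv=(V[0]+V[1]-V[2]-V[3]);print('len',np.linalg.norm(yv)/2,'yaw',np.degrees(np.arctan2(yv[1],yv[0]))-90)
print('rib',L(f(266,110,.055)))
for n,p in dict(tipa=(669,228),tipb=(740,250),pa1=(644,328),pa2=(624,422),pb1=(700,348),pb2=(665,437),heel=(598,568)).items():print(n,L(f(*p,.012)))
t=[f(*p,.012) for p in [(669,228),(740,250),(598,568)]]
m=(t[0]+t[1])/2-t[2];print('tw yaw',np.degrees(np.arctan2(m[1],m[0])),np.linalg.norm(m),np.linalg.norm(t[0]-t[1]), 'grip',L(t[2]+m*121/221))
E
python3 loc.py
```

```text
case [[ 0.6629  0.0501  0.036 ]
 [ 0.5685  0.0387  0.036 ]
 [ 0.5958 -0.2008  0.036 ]
 [ 0.6903 -0.1918  0.036 ]] [ 0.6294 -0.0759  0.036 ]
cover [[ 0.674  -0.0499  0.035 ]
 [ 0.586  -0.0602  0.035 ]
 [ 0.5978 -0.1704  0.035 ]
 [ 0.6866 -0.1629  0.035 ]] [ 0.6361 -0.1108  0.035 ]
len 0.24221772556385923 yaw(y axis) 6.479056013577221
len 0.11226960459144998 yaw 6.221972861563572
rib [ 0.6356 -0.1105  0.055 ]
tipa [ 0.5744 -0.3667  0.012 ]
tipb [ 0.5612 -0.4123  0.012 ]
pa1 [ 0.5099 -0.3509  0.012 ]
pa2 [ 0.4507 -0.3387  0.012 ]
pb1 [ 0.4981 -0.3864  0.012 ]
pb2 [ 0.442  -0.3644  0.012 ]
heel [ 0.361  -0.3235  0.012 ]
tw yaw -17.701467554718104 0.21709294011851377 0.04746707879481037 grip [ 0.4742 -0.3596  0.012 ]
```

```bash
cat > to.py <<'E'
import sys
from h import *
from scipy.spatial.transform import Rotation as Ro
# usage: to.py x y z yaw(tool x axis) -> fractions from measured pose
x,y,z,yaw=map(float,sys.argv[1:5]); s=env.observe(); R=np.array(s['tool_rot'])
c,n=np.cos(np.radians(yaw)),np.sin(np.radians(yaw)); G=np.array([[c,n,0],[n,-c,0],[0,0,-1]])
print('shift',np.round(R.T@(np.array([x,y,z])-s['position'])/.5,4),'turn',np.round(np.degrees(Ro.from_matrix(R.T@G).as_rotvec())/120,4))
E
python3 to.py .636 -.111 .16 6.4
python3 -c "
from h import *
d=grab('top')
print('bottle top',at(d,217,113,.15),'base',at(d,227,142,0),'dropper',at(d,302,160,0),'timer',at(d,406,273,.019))"
```

```text
shift [ 1.1227 -0.4617  0.1804] turn [-0.0005 -0.      0.1108]
bottle top [ 0.779119   -0.11251868  0.15      ] base [ 0.77002231 -0.11598702  0.        ] dropper [ 0.728401   -0.29955868  0.        ] timer [ 0.46300944 -0.53715591  0.019     ]
```

Call:
arm_command(commands=[-1, 0.9, -0.37, 0.05, 0, 0, 0.11, -1, 0.9, -0.37, 0.05, 0, 0, 0.11, -1, 0.9, -0.37, 0.05, 0, 0, 0.11, -1, 0.9, -0.37, 0.05, 0, 0, 0.11, -1, 0.9, -0.37, 0.05, 0, 0, 0.11, -1, 0.9, -0.37, 0.05, 0, 0, 0.11, -1, 0.9, -0.37, 0.05, 0, 0, 0.11, -1, 0.9, -0.37, 0.05, 0, 0, 0.11, -1, 0.9, -0.37, 0.05, 0, 0, 0.11, -1, 0.9, -0.37, 0.05, 0, 0, 0.11, -1, 0.9, -0.37, 0.05, 0, 0, 0.11, -1, 0.9, -0.37, 0.05, 0, 0, 0.11], newtons=20)

```text
time_s: 1.2
position: [0.5485, -0.1893, 0.2249]
tool_rot: [[0.993, 0.115, -0.0], [0.115, -0.993, 0.001], [0.0, -0.001, -1.0]]
ft_force: [-1.0, -1.4, 0.1]
grip_width: 0.0851
gripper_force: 0.0
```

```bash
python3 to.py .636 -.111 .16 6.4
```

```text
shift [ 0.1918 -0.1353  0.13  ] turn [-0.0003 -0.      0.0016]
```

Call:
arm_command(commands=[-1, 0.192, -0.135, 0.13, 0, 0, 0, -1, 0.192, -0.135, 0.13, 0, 0, 0, -1, 0.192, -0.135, 0.13, 0, 0, 0, -1, 0.192, -0.135, 0.13, 0, 0, 0, -1, 0.192, -0.135, 0.13, 0, 0, 0, -1, 0.192, -0.135, 0.13, 0, 0, 0, -1, 0.192, -0.135, 0.13, 0, 0, 0])

```text
time_s: 1.78
position: [0.634, -0.1151, 0.1614]
tool_rot: [[0.994, 0.112, 0.001], [0.112, -0.994, -0.001], [0.001, 0.001, -1.0]]
ft_force: [-0.5, -0.3, -0.0]
grip_width: 0.0851
gripper_force: 0.0
```

```bash
python3 -c "
from h import *
d=grab('wrist','w1.png'); d2=grab('top','t2.png'); print(env.observe()['position'],env.observe()['ft_force'])
im=np.array(d['image']);print(proj(d,[[.6356,-.1105,.055]]))"
```

```text
[ 0.63401385 -0.11532133  0.16161045] [ 0.03807868 -0.21291349 -0.04319786]
[[274.28239069 207.75902665]]
```

View pics/w1.png

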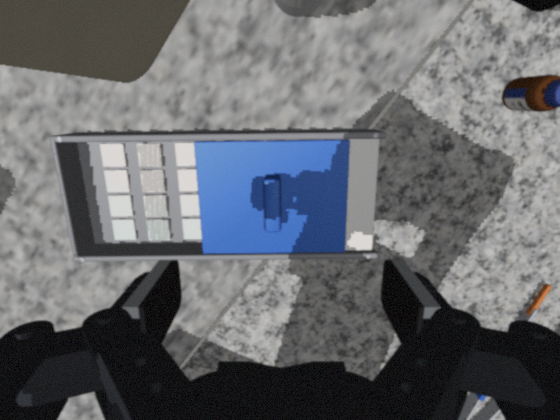

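The rib top is at (272,205), and the case's top corners are (57,137), (78,261), (375,258) and (381,132).

```bash
python3 - <<'E'
from h import *
d=grab('wrist')
print('rib',at(d,272,204.5,.055)); print('cov',[at(d,*p,.035).round(4) for p in [(196,141),(203,255),(345,252),(350,141)]])
C=[at(d,*p,.036) for p in [(57,137),(78,260),(375,258),(381,132)]];print(np.round(C,4),np.mean(C,0))
yv=(C[0]+C[1]-C[2]-C[3]);print('len',np.linalg.norm(yv)/2,'yaw(y axis)',np.degrees(np.arctan2(yv[1],yv[0]))-90)
E
python3 to.py .635 -.11 .059 6.4
```

```text
rib [ 0.63778063 -0.10882574  0.055     ]
cov [array([ 0.6737, -0.0489,  0.035 ]), array([ 0.5839, -0.0584,  0.035 ]), array([ 0.5991, -0.1711,  0.035 ]), array([ 0.6862, -0.1604,  0.035 ])]
[[ 0.6655  0.0508  0.036 ]
 [ 0.5689  0.0408  0.036 ]
 [ 0.597  -0.1956  0.036 ]
 [ 0.6951 -0.1814  0.036 ]] [ 0.6316342  -0.07136703  0.036     ]
len 0.23604572431544485 yaw(y axis) 7.0156675669147575
shift [ 0.0028 -0.0103  0.205 ] turn [ 0.0004 -0.0007  0.    ]
```

Call:
arm_command(commands=[-0.3, 0.006, -0.01, 0.1, 0, 0, 0, -0.3, 0.006, -0.01, 0.1, 0, 0, 0, -0.2, 0.006, -0.01, 0.17, 0, 0, 0, -0.2, 0.006, -0.01, 0.2, 0, 0, 0, 0, 0.006, -0.01, 0.203, 0, 0, 0, 0.5, 0.006, -0.01, 0.203, 0, 0, 0, 1, 0.006, -0.01, 0.203, 0, 0, 0, 1, 0.006, -0.01, 0.203, 0, 0, 0, 1, 0.006, -0.01, 0.203, 0, 0, 0, 1, 0.006, -0.01, 0.203, 0, 0, 0, 1, 0.006, -0.01, 0.203, 0, 0, 0, 1, 0.006, -0.01, 0.203, 0, 0, 0], newtons=20)

```text
time_s: 2.93
position: [0.6376, -0.1092, 0.0609]
tool_rot: [[0.994, 0.113, 0.003], [0.113, -0.994, -0.002], [0.003, 0.002, -1.0]]
ft_force: [-0.5, -1.1, 6.2]
grip_width: 0.0116
gripper_force: 25.1
```

Call:
arm_command(commands=[1, 0, -0.04, 0, 0, 0, 0, 1, 0, -0.08, 0, 0, 0, 0, 1, 0, -0.12, 0, 0, 0, 0, 1, 0, -0.14, 0, 0, 0, 0, 1, 0, -0.16, 0, 0, 0, 0, 1, 0, -0.164, 0, 0, 0, 0, 1, 0, -0.168, 0, 0, 0, 0, 1, 0, -0.168, 0, 0, 0, 0])

```text
time_s: 3.6
position: [0.6272, -0.0249, 0.0608]
tool_rot: [[0.993, 0.114, 0.001], [0.114, -0.993, -0.001], [0.001, 0.001, -1.0]]
ft_force: [-6.4, 1.2, 9.8]
grip_width: 0.0112
gripper_force: 25.5
```

```bash
python3 -c "
from h import *
grab('top','t3.png');im=cv2.imread('pics/t3.png');s=env.observe();print(s['ft_force'],s['position'])"
```

```text
[-5.80400276  0.41931725 10.73118019] [ 0.62719364 -0.02501781  0.06082529]
```

Not at the stop yet; continue in 1–2 mm steps.

Call:
arm_command(commands=[1, 0, -0.004, 0, 0, 0, 0, 1, 0, -0.008, 0, 0, 0, 0, 1, 0, -0.011, 0, 0, 0, 0, 1, 0, -0.011, 0, 0, 0, 0, 1, 0, -0.011, 0, 0, 0, 0])

```text
time_s: 4.07
position: [0.6266, -0.0199, 0.0608]
tool_rot: [[0.994, 0.114, 0.001], [0.114, -0.994, -0.001], [0.001, 0.001, -1.0]]
ft_force: [-6.1, -0.9, 10.0]
grip_width: 0.0111
gripper_force: 25.5
```

Call:
arm_command(commands=[1, 0, -0.003, 0, 0, 0, 0, 1, 0, -0.006, 0, 0, 0, 0, 1, 0, -0.006, 0, 0, 0, 0])

```text
time_s: 4.32
position: [0.6262, -0.0169, 0.0608]
tool_rot: [[0.994, 0.114, 0.001], [0.114, -0.994, -0.001], [0.001, 0.001, -1.0]]
ft_force: [-5.0, -0.2, 11.3]
grip_width: 0.0111
gripper_force: 25.5
```

Call:
arm_command(commands=[1, 0, -0.003, 0, 0, 0, 0, 1, 0, -0.006, 0, 0, 0, 0, 1, 0, -0.006, 0, 0, 0, 0])

```text
time_s: 4.57
position: [0.6258, -0.014, 0.0608]
tool_rot: [[0.994, 0.114, 0.001], [0.114, -0.994, -0.001], [0.0, 0.001, -1.0]]
ft_force: [-6.4, -1.9, 10.3]
grip_width: 0.0113
gripper_force: 25.6
```

Call:
arm_command(commands=[1, 0, -0.003, 0, 0, 0, 0, 1, 0, -0.006, 0, 0, 0, 0, 1, 0, -0.006, 0, 0, 0, 0])

```text
time_s: 4.82
position: [0.6255, -0.011, 0.0608]
tool_rot: [[0.994, 0.114, 0.001], [0.114, -0.994, -0.001], [0.0, 0.001, -1.0]]
ft_force: [-6.1, -1.5, 10.5]
grip_width: 0.0115
gripper_force: 25.6
```

Call:
arm_command(commands=[1, 0, -0.003, 0, 0, 0, 0, 1, 0, -0.006, 0, 0, 0, 0, 1, 0, -0.006, 0, 0, 0, 0])

```text
time_s: 5.07
position: [0.6253, -0.0099, 0.0608]
tool_rot: [[0.994, 0.114, 0.001], [0.114, -0.994, -0.004], [0.0, 0.004, -1.0]]
ft_force: [-6.3, -9.7, 9.7]
grip_width: 0.0113
gripper_force: 25.4
```

Run:
```python
from h import *
grab('wrist','w4.png');print(env.observe()['ft_force'])
```

```text
[ -5.80088562 -10.59464107   9.69627048]
```

View pics/w4.png

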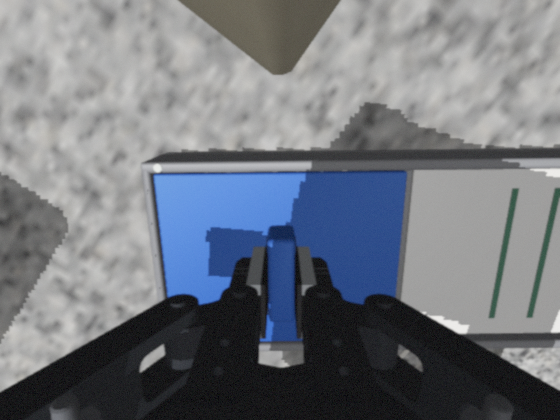

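The image shows the cover home against the stop, with the force up to 10 N. The green lines run (514,190)–(492,317) and (557,190)–(530,317). Now release and rise.

Call:
arm_command(commands=[0.4, 0, -0.006, 0, 0, 0, 0, 0.2, 0, -0.006, 0, 0, 0, 0, 0.2, 0, -0.006, 0, 0, 0, 0, 0.2, 0, -0.006, -0.02, 0, 0, 0, 0.2, 0, -0.006, -0.1, 0, 0, 0, 0.2, 0, 0.1, -0.18, 0, 0, 0, 0.2, 0, 0.16, -0.24, 0, 0, 0, 0.2, 0, 0.16, -0.24, 0, 0, 0, 0.2, 0, 0.16, -0.24, 0, 0, 0, 0.2, 0, 0.16, -0.24, 0, 0, 0])

```text
time_s: 5.95
position: [0.6346, -0.0879, 0.1799]
tool_rot: [[0.994, 0.112, 0.002], [0.112, -0.994, -0.0], [0.002, 0.001, -1.0]]
ft_force: [-0.1, 0.8, -1.4]
grip_width: 0.0342
gripper_force: 0.0
```

```bash
python3 - <<'E'
from h import *
d=grab('wrist','w5.png'); grab('top','t5.png'); s=env.observe();print(s['position'],s['grip_width'],s['ft_force'])
im=np.array(d['image']).astype(int); g=((im[:,:,1]-im[:,:,0]>20)&(im[:,:,1]-im[:,:,2]>5)).astype(np.uint8)
n,l,st,c=cv2.connectedComponentsWithStats(g)
for i in range(1,n):
    if st[i,4]>60: 
        v,u=np.nonzero(l==i); P=np.array([at(d,a,b,.03) for a,b in zip(u,v)]); m=P.mean(0); w=np.linalg.svd((P-m)[:,:2],full_matrices=False)[2][0]
        print(st[i],c[i],m.round(4),np.degrees(np.arctan2(w[1],w[0])), np.ptp((P-m)[:,:2]@w))
E
python3 to.py .474 -.360 .16 -17.7
```

```text
[ 0.63385579 -0.08630139  0.17793966] 0.0343790958199149 [0.08702881 0.02910333 1.06358892]
[318 155   4  80 137] [318.9270073  190.74452555] [ 0.6415 -0.1192  0.03  ] -172.93691661315702 0.06796288506437664
[341 155   5  80 135] [342.88888889 193.92592593] [ 0.641  -0.1394  0.03  ] -172.99202051825827 0.0679651411438446
shift [-0.3799  0.5075  0.036 ] turn [-0.0004  0.001   0.202 ]
```

View pics/w5.png

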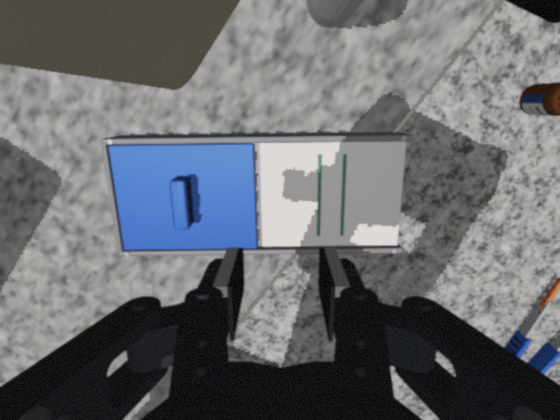

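The cover is home (its edge meets the plate at x≈257) and both lines are bare. Next, the tweezers.

Call:
arm_command(commands=[-0.3, -0.38, 0.508, 0.036, 0, 0, 0.202, -0.3, -0.38, 0.508, 0.036, 0, 0, 0.202, -0.3, -0.38, 0.508, 0.036, 0, 0, 0.202, -0.3, -0.38, 0.508, 0.036, 0, 0, 0.202, -0.3, -0.38, 0.508, 0.036, 0, 0, 0.202, -0.3, -0.38, 0.508, 0.036, 0, 0, 0.202, -0.3, -0.38, 0.508, 0.036, 0, 0, 0.202, -0.3, -0.38, 0.508, 0.036, 0, 0, 0.202, -0.3, -0.38, 0.508, 0.036, 0, 0, 0.202, -0.3, -0.38, 0.508, 0.036, 0, 0, 0.202, -0.3, -0.38, 0.508, 0.036, 0, 0, 0.202, -0.3, -0.38, 0.508, 0.036, 0, 0, 0.202])

```text
time_s: 7.05
position: [0.4752, -0.3595, 0.1605]
tool_rot: [[0.953, -0.303, -0.0], [-0.303, -0.953, 0.001], [-0.001, -0.001, -1.0]]
ft_force: [0.9, 1.1, -0.0]
grip_width: 0.0554
gripper_force: 0.0
```

Run:
```python
from h import *
d=grab('wrist','w6.png'); e=grab('top','t6.png'); s=env.observe();print(s['position'],s['grip_width'],s['ft_force'])
im=np.array(e['image']).astype(int); g=((im[:,:,1]-im[:,:,0]>12)&(im[:,:,1]-im[:,:,2]>3)).astype(np.uint8); g[:170]=0;g[225:]=0;g[:,260:]=0;g[:,150]=0
v,u=np.nonzero(g);print(len(u))
n,l,st,c=cv2.connectedComponentsWithStats(g,connectivity=8)
for i in range(1,n):
    if st[i,4]>5: print(st[i],c[i],at(e,*c[i],.03))
for z in(.012,): print(proj(d,[[.4742,-.3596,z],[.5744,-.3667,z],[.5612,-.4123,z]]))
```

```text
[ 0.47517175 -0.35982417  0.16074769] 0.05527630367086644 [-0.24968249  0.08386658 -0.15668007]
54
[232 177   1   7   7] [232. 180.] [ 0.66649822 -0.13657123  0.03      ]
[224 182   2  24  25] [224.48 193.52] [ 0.63397393 -0.12076432  0.03      ]
[233 185   2  13  14] [233.07142857 191.42857143] [ 0.63939011 -0.14034253  0.03      ]
[234 199   1   7   7] [234. 202.] [ 0.61459762 -0.1436366   0.03      ]
[[281.8124649  196.19565454]
 [250.46730282  70.19805055]
 [313.8638227   68.44790488]]
```

View pics/w6.png

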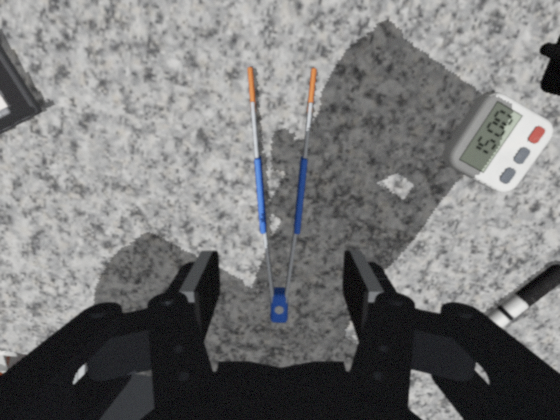

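Call:
arm_command(commands=[-0.3, 0, 0, 0.08, 0, 0, 0, -0.3, 0, 0, 0.16, 0, 0, 0, -0.3, 0, 0, 0.22, 0, 0, 0, -0.3, 0, 0, 0.26, 0, 0, 0, -0.2, 0, 0, 0.275, 0, 0, 0, 0, 0, 0, 0.277, 0, 0, 0, 0.2, 0, 0, 0.277, 0, 0, 0, 0.4, 0, 0, 0.277, 0, 0, 0, 0.43, 0, 0, 0.277, 0, 0, 0, 0.43, 0, 0, 0.277, 0, 0, 0, 0.43, 0, 0, 0.277, 0, 0, 0, 0.43, 0, 0, 0.277, 0, 0, 0], newtons=20)

```text
time_s: 8.15
position: [0.4747, -0.3615, 0.0231]
tool_rot: [[0.952, -0.305, 0.001], [-0.305, -0.952, -0.001], [0.001, 0.001, -1.0]]
ft_force: [-0.2, 1.1, 4.6]
grip_width: 0.0245
gripper_force: 6.3
```

Call:
arm_command(commands=[0.435, 0, 0, -0.01, 0, 0, 0, 0.435, 0, 0, -0.03, 0, 0, 0, 0.435, 0, 0, -0.06, 0, 0, 0, 0.435, 0, 0, -0.1, 0, 0, 0, 0.435, 0, 0, -0.14, 0, 0, 0, 0.435, 0, 0, -0.18, 0, 0, 0, 0.435, 0, 0, -0.2, 0, 0, 0, 0.435, 0, 0, -0.2, 0, 0, 0, 0.435, 0, 0, -0.2, 0, 0, 0])

```text
time_s: 8.9
position: [0.4742, -0.3611, 0.1223]
tool_rot: [[0.952, -0.305, 0.0], [-0.305, -0.952, -0.0], [0.0, 0.0, -1.0]]
ft_force: [0.3, -0.1, -0.4]
grip_width: 0.0243
gripper_force: 5.8
```

```bash
cat > tips.py <<'E'
import sys
from h import *
def tips(name='wrist',f=None,off=-.014):
    s=env.observe(); d=grab(name,f); R=np.array(s['tool_rot']); z=s['position'][2]+off
    im=np.array(d['image']).astype(int); g=((im[:,:,0]-im[:,:,2]>70)&(im[:,:,0]-im[:,:,1]>35)).astype(np.uint8)
    n,l,st,c=cv2.connectedComponentsWithStats(g)
    out=[]
    for i in range(1,n):
        if st[i,4]>25:
            P=np.array([at(d,a,b,z) for b,a in zip(*np.nonzero(l==i))]); t=(P-s['position'])@R
            q=t[:,0]; w=q>q.max()-.004; print(st[i],'mean tool',t.mean(0).round(4),'end',q.max().round(4),t[w].mean(0).round(4),'world end',P[w].mean(0).round(4)); out.append(P[w].mean(0))
    print(s['position'].round(4),s['grip_width'],s['gripper_force'])
    return out
if __name__=='__main__': tips(f=sys.argv[1])
E
python3 tips.py w7.png
```

```text
[247  25  12  75 727] mean tool [ 0.0873 -0.0111  0.014 ] end 0.0998 [ 0.0979 -0.0111  0.014 ] world end [ 0.5709 -0.3803  0.1083]
[304  25  12  74 670] mean tool [0.088  0.0103 0.014 ] end 0.0998 [0.0979 0.0104 0.014 ] world end [ 0.5643 -0.4008  0.1083]
[ 0.4742 -0.3611  0.1223] 0.024328558620435675 5.76986588537693
```

View pics/w7.png

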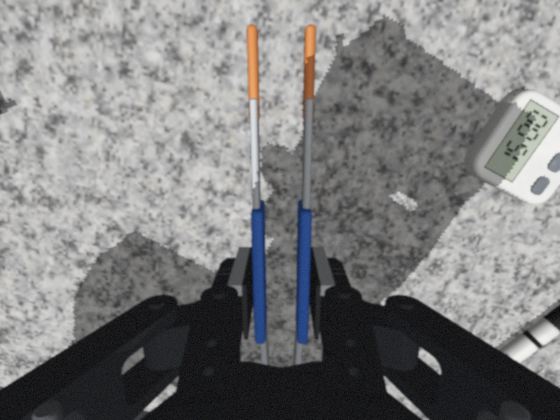

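```bash
python3 to.py .5432 -.1416 .115 7
```

```text
shift [-0.0019 -0.4598  0.0134] turn [-0.0005  0.0005 -0.2062]
```

Call:
arm_command(commands=[0.442, 0, -0.03, 0, 0, 0, -0.014, 0.442, 0, -0.07, 0, 0, 0, -0.03, 0.442, 0, -0.12, 0, 0, 0, -0.05, 0.442, 0, -0.17, 0, 0, 0, -0.075, 0.442, 0, -0.22, 0.005, 0, 0, -0.1, 0.442, 0, -0.27, 0.005, 0, 0, -0.12, 0.442, 0, -0.32, 0.01, 0, 0, -0.145, 0.442, 0, -0.37, 0.01, 0, 0, -0.165, 0.442, 0, -0.41, 0.013, 0, 0, -0.185, 0.442, 0, -0.44, 0.013, 0, 0, -0.2, 0.442, -0.002, -0.455, 0.013, 0, 0, -0.206, 0.442, -0.002, -0.46, 0.013, 0, 0, -0.206])

```text
time_s: 9.95
position: [0.5432, -0.1401, 0.115]
tool_rot: [[0.992, 0.124, -0.002], [0.124, -0.992, 0.001], [-0.002, -0.001, -1.0]]
ft_force: [0.8, 0.6, -0.3]
grip_width: 0.024
gripper_force: 6.0
```

Call:
arm_command(commands=[0.442, 0, 0, 0, 0, 0, 0, 0.442, 0, 0, 0, 0, 0, 0, 0.442, 0, 0, 0, 0, 0, 0])

```text
time_s: 10.2
position: [0.5433, -0.1426, 0.1157]
tool_rot: [[0.993, 0.12, -0.0], [0.12, -0.993, -0.0], [-0.0, -0.0, -1.0]]
ft_force: [0.6, -0.6, -1.2]
grip_width: 0.0243
gripper_force: 6.0
```

```bash
cat > lines.py <<'E'
import sys
from h import *
from tips import tips
s=env.observe(); R=np.array(s['tool_rot']); d=grab('wrist',sys.argv[1])
im=np.array(d['image']).astype(int); g=((im[:,:,1]-im[:,:,0]>20)&(im[:,:,1]-im[:,:,2]>5)).astype(np.uint8)
n,l,st,c=cv2.connectedComponentsWithStats(g)
for i in range(1,n):
    if st[i,4]>40:
        P=np.array([at(d,a,b,.03) for b,a in zip(*np.nonzero(l==i))]); t=(P-s['position'])@R; m=t.mean(0)
        w=np.linalg.svd((t-m)[:,:2],full_matrices=False)[2][0]; w*=np.sign(w[0])
        print('line tool',m.round(4),'span x',t[:,0].min().round(4),t[:,0].max().round(4),'ang in tool',np.degrees(np.arctan2(w[1],w[0])).round(2),'world',P.mean(0).round(4),st[i])
tips(); print(tips.__name__,s['ft_force'].round(1),s['time_s']); print('yaw',np.degrees(np.arctan2(R[1,0],R[0,0])))
E
python3 lines.py w8.png
```

```text
line tool [ 0.0959 -0.0115  0.0857] span x 0.0614 0.127 ang in tool -0.29 world [ 0.6372 -0.1197  0.03  ] [257   0   7 124 459]
line tool [0.0966 0.0085 0.0857] span x 0.062 0.127 ang in tool -0.24 world [ 0.6402 -0.1394  0.03  ] [293   0   6 123 505]
[248  25  11  74 690] mean tool [ 0.0874 -0.0104  0.014 ] end 0.0999 [ 0.0979 -0.0104  0.014 ] world end [ 0.6392 -0.1205  0.1017]
[303  25  11  74 673] mean tool [0.0872 0.0104 0.014 ] end 0.0999 [0.0979 0.0104 0.014 ] world end [ 0.6418 -0.1412  0.1017]
[ 0.5433 -0.1426  0.1157] 0.023645055636578195 6.012726724147797
tips [ 0.6 -0.6 -1.2] 10.2
yaw 6.901372580264361
```

View pics/w8.png

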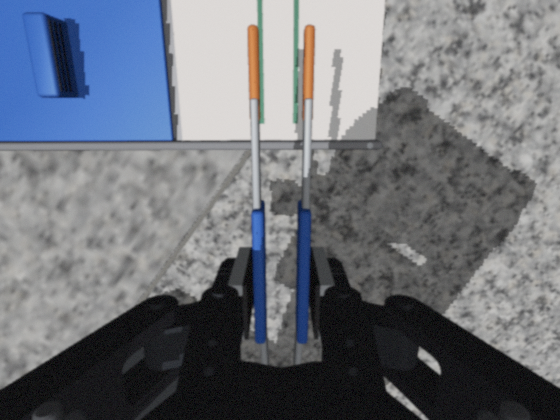

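Call:
arm_command(commands=[0.455, 0, -0.003, 0.02, 0, 0, 0, 0.455, 0, -0.003, 0.04, 0, 0, 0, 0.455, 0, -0.003, 0.06, 0, 0, 0, 0.455, 0, -0.003, 0.08, 0, 0, 0, 0.455, 0, -0.003, 0.09, 0, 0, 0, 0.455, 0, -0.003, 0.096, 0, 0, 0, 0.455, 0, -0.003, 0.096, 0, 0, 0, 0.455, 0, -0.003, 0.096, 0, 0, 0, 0.455, 0, -0.003, 0.096, 0, 0, 0, 0.455, 0, -0.003, 0.096, 0, 0, 0, 0.455, 0, -0.003, 0.096, 0, 0, 0])

```text
time_s: 11.22
position: [0.5435, -0.1404, 0.0682]
tool_rot: [[0.993, 0.122, 0.001], [0.122, -0.993, -0.0], [0.001, 0.0, -1.0]]
ft_force: [0.6, -0.1, -1.5]
grip_width: 0.0236
gripper_force: 6.5
```

```bash
python3 lines.py w9.png
python3 - <<'E'
from h import *
for i in range(3): s=env.observe(); grab('top','t9.png'); print(s['grip_width'],s['gripper_force'],s['position'])
im=cv2.imread('pics/t9.png'); cv2.imwrite('pics/t9c.png',cv2.resize(im[165:255,180:280],None,fx=5,fy=5,interpolation=cv2.INTER_CUBIC))
w=cv2.imread('pics/w9.png'); cv2.imwrite('pics/w9c.png',cv2.resize(w[0:180,160:400],None,fx=3,fy=3,interpolation=cv2.INTER_CUBIC))
E
```

```text
line tool [ 0.0926 -0.0089  0.0383] span x 0.061 0.1145 ang in tool -0.98 world [ 0.6344 -0.1203  0.03  ] [256   0   8 130 403]
line tool [0.11   0.0106 0.0383] span x 0.1049 0.1145 ang in tool -0.42 world [ 0.6539 -0.1376  0.03  ] [303   0   6  26 148]
[249  25  11  75 688] mean tool [ 0.0874 -0.0099  0.014 ] end 0.0999 [ 0.0979 -0.0099  0.014 ] world end [ 0.6395 -0.1186  0.0541]
[302  25  11  74 677] mean tool [0.0875 0.0099 0.014 ] end 0.0999 [0.0979 0.0099 0.0141] world end [ 0.6419 -0.1384  0.0541]
[ 0.5435 -0.1404  0.0681] 0.023538503172595034 6.490482687950134
tips [ 0.6 -0.1 -1.5] 11.2167
yaw 6.9819257677455795
0.023501930793696744 6.49030901491642 [ 0.5434177  -0.14038191  0.06806133]
0.023543145942336734 6.49019256234169 [ 0.54339177 -0.140387    0.06800799]
0.023648587584837875 6.4901407063007355 [ 0.54338625 -0.14037659  0.06797063]
```

View pics/w9c.png

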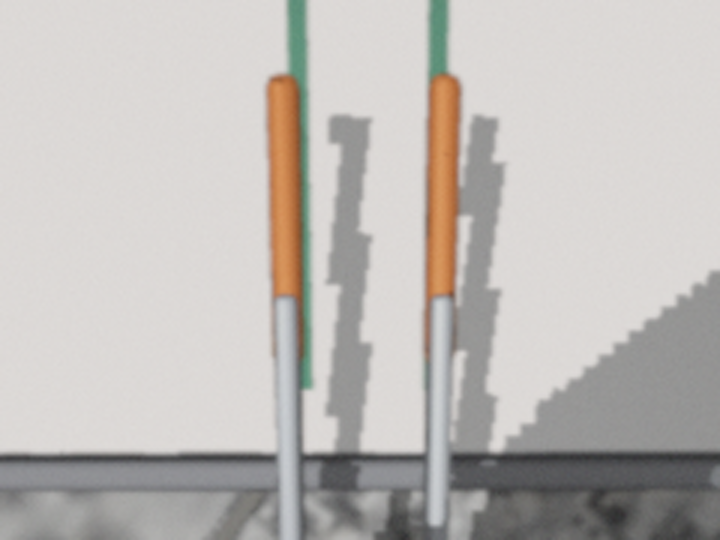

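Run:
```python
from h import *
s=env.observe(); d=grab('wrist'); R=np.array(s['tool_rot']); im=np.array(d['image']).astype(float)
for v in (10,14,18):
    g=np.clip((im[v,:,1]-im[v,:,0])-8,0,None)
    for a,b in((245,275),(290,320)):
        u=(np.arange(a,b)*g[a:b]).sum()/g[a:b].sum(); print(v,u.round(2),((at(d,u,v,.03)-s['position'])@R).round(4))
print(s['position'])
```

```text
10 258.77 [ 0.1106 -0.0093  0.0379]
10 305.97 [0.1106 0.0108 0.0379]
14 258.84 [ 0.1091 -0.0093  0.0379]
14 305.85 [0.1091 0.0108 0.0379]
18 258.85 [ 0.1075 -0.0093  0.0379]
18 305.84 [0.1075 0.0108 0.0379]
[ 0.54336382 -0.14036296  0.0679174 ]
```

Call:
arm_command(commands=[0.45, 0, 0.0015, 0, 0, 0, 0, 0.45, 0, 0.0015, 0, 0, 0, 0, 0.45, 0, 0.0015, 0, 0, 0, 0, 0.45, 0, 0.0015, 0, 0, 0, 0, 0.45, 0, 0.0015, 0, 0, 0, 0, 0.45, 0, 0.0015, 0, 0, 0, 0, 0.45, 0, 0.0015, 0, 0, 0, 0, 0.45, 0, 0.0015, 0, 0, 0, 0])

```text
time_s: 12.18
position: [0.5434, -0.1411, 0.0678]
tool_rot: [[0.993, 0.122, -0.0], [0.122, -0.993, 0.0], [-0.0, -0.0, -1.0]]
ft_force: [0.6, -0.4, -1.1]
grip_width: 0.0235
gripper_force: 6.4
```

```bash
python3 lines.py w10.png
python3 - <<'E'
from h import *
s=env.observe(); d=grab('wrist'); R=np.array(s['tool_rot']); im=np.array(d['image']).astype(float)
v=14;g=np.clip((im[v,:,1]-im[v,:,0])-8,0,None)
for a,b in((240,275),(285,320)):
    u=(np.arange(a,b)*g[a:b]).sum()/g[a:b].sum(); print(((at(d,u,v,.03)-s['position'])@R).round(4))
e=grab('top','t10.png'); P=s['position']+R@np.array([[.098,-.01,.014],[.098,.01,.014]]).T.T[0]
a=cv2.imread('pics/t5.png')[165:225,145:265].astype(float);b=cv2.imread('pics/t10.png')[165:225,145:265].astype(float)
print('cover region diff',np.abs(a-b)[:,:60].mean())
E
```

```text
line tool [ 0.1096 -0.01    0.0378] span x 0.1036 0.1143 ang in tool -3.79 world [ 0.651  -0.1179  0.03  ] [254   0   7  29 162]
line tool [0.1095 0.0101 0.0378] span x 0.1028 0.1143 ang in tool 2.38 world [ 0.6533 -0.1378  0.03  ] [301   0   7  31 157]
[249  25  11  74 692] mean tool [ 0.0874 -0.01    0.014 ] end 0.0999 [ 0.0979 -0.01    0.014 ] world end [ 0.6394 -0.1192  0.0538]
[302  25  11  74 692] mean tool [0.0875 0.01   0.014 ] end 0.0999 [0.0979 0.0099 0.014 ] world end [ 0.6418 -0.1391  0.0538]
[ 0.5434 -0.1411  0.0678] 0.023186522903615125 6.385275721549988
tips [ 0.6 -0.4 -1.1] 12.1833
yaw 6.980810165631443
[ 0.109  -0.01    0.0378]
[0.109  0.01   0.0378]
cover region diff 43.635925925925925
```

```bash
python3 -c "
from rig import env
print(env.close_job())"
```

```text
the job is handed in; nothing more can be done
None
```

The job is handed in, at about 12 s of the 58 s allowed: the cover is home against its stop, and the tweezers are held with their tips 19.9 mm apart by the wrist camera, one over each green line and about 2 cm above the plate. The bottles and timer were never touched.

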